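# Square the filter disc in a gel viewer

### The arm

A 6-joint arm with a two-finger parallel gripper is mounted at the origin on the work surface. World frame = base frame: x ahead of the robot, y to its left, z up, the work surface at z = 0. Lengths are in m, angles in rad, forces in N, time in s.
With the tool pointing down it reaches from about 0.375 to 0.925 m from the base axis. Payload 5.7 kg.
Tool frame: the origin (TCP) lies between the finger pads; the fingertips stand 11 mm ahead of it and the grasp point (between the pads) lies 8 mm behind it; z points along the fingers, y is the direction in which the jaws open and shut (so a half turn about z gives the same grasp; the last joint's range is limited). The gripper opens to 88 mm and grips with 3 to 60 N. Pads are 20 mm wide; open, the fingers measure 115 mm over their backs; the gripper's body (75 mm by 178 mm) begins 61 mm behind the grasp point.
Start: joints at [1.166, 0.359, 1.51, -0, 1.272, -0.115], TCP at [0.171, 0.575, 0.234] pointing down, gripper open.
Joint ranges: [-2.97, 2.97], [-1.01, 2.36], [0.21, 2.38], [-0.96, 4.11], [0.2, 2.71], [-2.98, 2.98]. Speed limits (rad/s): [2.39, 2.39, 3.14, 3.14, 3.14, 3.14].

### API

Orientations are given as a unit quaternion [x, y, z, w].
In Python, from workcell import manip, get_image, camera_info, spotter gives the robot as it stands. Calls block until the motion is done:
- manip.goto(position, orientation): joint-space move of the TCP to a pose.
- manip.move_l(position, frame=None, vel=0.15): straight line of the TCP; frame=None keeps the orientation; vel is the mean speed in m/s.
- manip.set_joints(angles): joint-space move.
- manip.move_gripper(opening, strength=None): opening from 0.0 (shut) to 1.0 (fully open); strength is the grip in N (None keeps the last); returns when the fingers have stopped.
- manip.hold(seconds).
- manip.solve_ik(position, orientation): joint angles nearest the present ones, or None.
- get_image(name): name is "side" or "top"; returns the picture (384x512x3 uint8, red, green, blue); there is no depth.
- camera_info(name): a dict with "mtx" (3x3 intrinsics, pixels), "R" (3x3) and "t" (3): a world point X has camera coordinates R X + t. Camera axes: x right, y down, z forward; pixel columns grow to the right and rows downward; lengths in m; the calibration is good to about 2 mm. A picture is of the moment at which its call begins. camera_info takes no time and is no camera call.
A pose or a line that the arm cannot do raises manip.IKError and nothing moves.
- manip.hand_in(): hands the job in, once; it reports no verdict.
Trained networks look in the newest picture that a camera, given by its name, has taken for a name from the list of things; names that differ only in an ending like _2 or _b are one class to them, and where a whole thing is asked for, a point or a joint stands for the part that bears it (a point fixed in the world has none). Each returns a list of dicts, best first, with "score" (0 to 1); they miss things now and then, are a little off and sometimes report something else, mostly with a low value. They report only what shows in the picture. A call takes as long as a camera call. They do not tell look-alikes from the thing itself.
- spotter.silhouettes(camera, query): "pixels" (384x512 bool, what is visible of it) and "location" ([column, row] in pixels, amid what is visible of it).
Readings, each from a call of its own:
- manip.current_t(): time.
- manip.current_q(): joint angles.
- manip.current_joint_vel(): joint speeds.
- manip.current_tau(): joint torques, N m.
- manip.current_tcp_pos(): TCP position.
- manip.current_tcp_rot(): TCP orientation.
- manip.current_contact_force(): force on the tool from outside, world axes, zero at the start.
- manip.current_ft_torque(): the same for the moment, N m.
- manip.current_finger_gap(): opening from 0.0 (shut) to 1.0 (fully open).
Only numpy, scipy, OpenCV 4.12 (cv2) and the standard library are available. Lean on these libraries where they do the work, as an engineer would, in place of code of your own. Each camera call takes 0.05 s, during which the arm holds its last target.

### The job

On the gel viewer, turn the amber filter disc in its nest by pushing its black rib with a fingertip until its flat edge faces the alignment bar squarely, parallel to it. Only then slide the bar by its red tab up to the disc so that it lies flush against the flat, and let go. Keep the disc lying in its nest and leave the tip rack, jar and beaker where they stand.

Things in the scene. Friction and masses are not known exactly. Their poses are not given: they have to be found in the camera images.
- viewer: White gel viewer fixed to the bench, 35 mm high. Origin at bench level under the centre of its round nest (housing x -85 to 85, y -80 to 170 mm); z up. The nest is a grey wall 8 mm high, inner radius 56.5 mm, on the housing's top round the -y side, open towards +y, where the alignment bar slides. Place and yaw vary.
- disc: Loose amber disc, 110 mm diameter, 10 mm thick, 0.18 kg, slippery, lying on the housing's top in the nest, 1.5 mm play. Origin: centre of its underside, z up. The flat (white line, 63 mm long, 45 mm from the centre) faces its own +y, which must end along the viewer's +y; it starts turned 75 to 180 degrees away, either way. It turns when its rib is pushed sideways and stays where left.
- rib_top (a point): Middle of the top of the disc's upright black finger rib, 65 mm above the bench. The rib is a flat-sided plate 10 mm thick, 32 mm long, standing 20 mm above the disc's top face; it runs radially from 21 to 53 mm from the disc's centre, opposite the flat (disc -y). Push its side, near its outer end, to turn the disc.
- flat_mid (a point): Middle of the disc's flat edge face, half-way up the disc (40 mm above the bench).
- bar_face (a point): Middle of the alignment bar's flat face that looks to the disc (viewer's -y). The bar is dark grey steel, 100 mm long (viewer x), 30 mm deep (y), lying on the housing's top, its top 47.5 mm above the bench.
- bar_tab (a point): Middle of the top of the bar's red push tab, 79.5 mm above the bench. The tab is an upright plate 44 mm wide (viewer x), 8 mm thick (y), 32 mm high above the bar's top, centred 26 mm behind the bar's face. Push its back (+y side) towards the disc.
- bar (a joint): Slide of the bar along the viewer's -y, towards the disc, in m: 0 fully back, 0.040 to 0.042 when its face lies on the flat of a squared disc (stop at 0.046). Starts at 0 to 0.020; 1.5 N of friction, stays where left. If the flat does not face it, the disc's round rim stops it at about 0.030; pushed on, it presses out the last few degrees of turn.
- tip_rack: Blue pipette-tip rack with yellow tips, 85 x 120 x 70 mm, loose on the bench; origin at the centre of its underside. Leave alone.
- jar: Small closed jar with green cap, 44 mm diameter, 60 mm high, loose; origin at the centre of its underside. Leave alone.
- beaker: Small clear open beaker, 60 mm diameter at the rim, 55 mm high, loose; origin at the centre of its underside. Leave alone.
Things that resemble listed ones, but are neither listed nor needed, are in the scene too. What is shaped like the disc but blue or pink is not meant.

How it is judged:
On the way, in this order (a step that is already met when the one before it is completed fails the run):
1. the disc is turned until its flat faces the bar and is parallel to it within 8 degrees, the bar still clear of the flat (angle between the y axis of disc and the y axis of viewer, either way round below 0.14 rad and y of flat_mid in the frame of viewer above 0.03 m and value of joint bar below 0.033 m), for 0.2 s.
2. the bar lies flush against the flat (angle between the y axis of disc and the y axis of viewer, either way round below 0.04 rad and y of bar_face in the frame of disc below 0.047 m), for 0.2 s.
At the end, for the whole second after the job is handed in: The disc lies flat in its nest, at rest, its flat towards the bar and parallel to it within 2.3 degrees, with the bar's face within 2 mm of the flat (all of step 2 and y of flat_mid in the frame of viewer above 0.03 m and horizontal distance between disc and viewer below 0.005 m and height (world z) of disc below 0.038 m and angle between disc's own z axis and vertical below 0.05 rad and linear speed of disc below 0.02 m/s); the robot touches nothing.
It fails at once if the disc is lifted out of its nest (more than 8 mm up) or tipped more than 15 degrees (height (world z) of disc above 0.043 m or angle between disc's own z axis and vertical above 0.26 rad).
It fails at once if the tip rack, jar or beaker is moved more than 25 mm (distance of any of tip_rack, jar, beaker from where it was at the start of the episode above 0.025 m).
It also fails if it takes over 45 s, if anything falls off the work surface, if the arm or the gripper's body presses on something with over 40 N, if the wrist force passes 120 N, or if a joint passes its speed limit or range.

## Working session

There is one attempt and no reset: what is moved stays moved. The work goes in short steps, each a Python script; the robot and the scene stay as the last script left them, time stands still between calls to the robot, and variables do not carry over. Pictures are saved under pics/ and viewed, and the job is handed in when it is done.

```bash
ls; mkdir -p pics
python3 - <<'E'
from workcell import manip, get_image, camera_info, spotter
import cv2
print(manip.current_t())
for n in("top","side"):
    im=get_image(n); cv2.imwrite(f"pics/{n}0.png",cv2.resize(im[:,:,::-1],(800,600),interpolation=cv2.INTER_CUBIC))
    c=camera_info(n); print(n,c)
E
```

```text
pics
0.0
top {'mtx': array([[452.91662436,   0.        , 254.43252945],
       [  0.        , 452.91662436, 199.39330556],
       [  0.        ,   0.        ,   1.        ]]), 'R': array([[ 0.00591749, -0.99977315,  0.02046054],
       [-0.99826729, -0.00710399, -0.05841197],
       [ 0.05854407, -0.02007943, -0.99808287]]), 't': array([-0.03722254,  0.57909773,  0.82937489])}
side {'mtx': array([[440.81963139,   0.        , 264.80211842],
       [  0.        , 440.81963139, 186.09163135],
       [  0.        ,   0.        ,   1.        ]]), 'R': array([[ 0.73331466, -0.67960118,  0.01979526],
       [-0.35166926, -0.40406045, -0.8444311 ],
       [ 0.58187485,  0.61227232, -0.53529829]]), 't': array([-0.458088  ,  0.27099115,  0.53588576])}
```

View pics/top0.png

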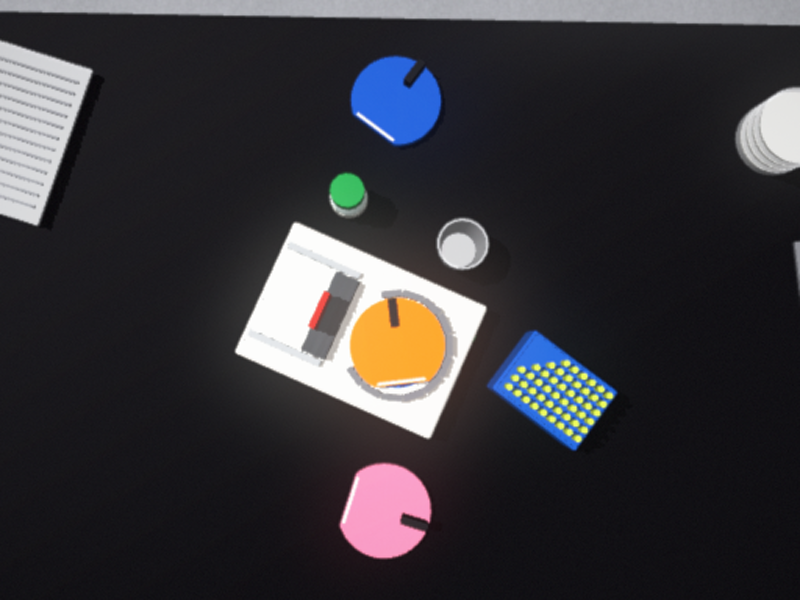

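View pics/side0.png

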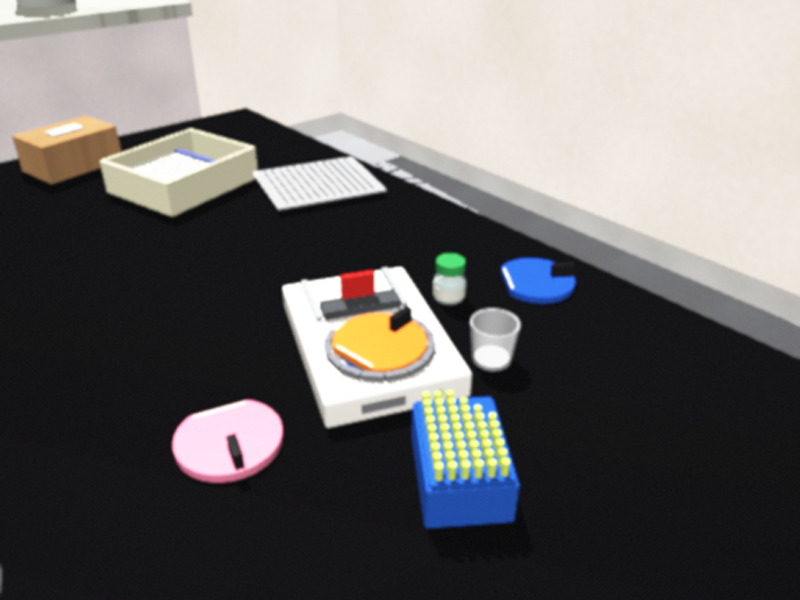

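The top view (800x600 scale) shows the amber disc at (398,345) in the white viewer's nest. Its rib is at (392,312), its flat's white line is at (400,383), and the bar with the red tab is at (320,312). The blue disc at (396,100) and the pink one at (385,510) are look-alikes on the bench: wrong colour and not in a nest, so the amber one is meant. Next I'll measure positions and enlarge a crop to confirm.

```bash
cat > h.py <<'E'
from workcell import manip, get_image, camera_info, spotter
import cv2, numpy as np
from scipy.spatial.transform import Rotation as Ro
def toworld(px,z,cam="top"):
    c=camera_info(cam); px=np.atleast_2d(np.asarray(px,float))
    d=np.c_[px,np.ones(len(px))]@np.linalg.inv(c["mtx"]).T@c["R"]
    o=-c["R"].T@c["t"]; return (o+d*((z-o[2])/d[:,2])[:,None])[:,:2]
def proj(P,cam="top"):
    c=camera_info(cam); q=np.atleast_2d(P)@c["R"].T+c["t"]; q=q@c["mtx"].T; return q[:,:2]/q[:,2:]
def measure(im,verbose=True):
    hsv=cv2.cvtColor(im,cv2.COLOR_RGB2HSV); out={}
    am=cv2.inRange(hsv,(8,140,110),(24,255,255))
    n,l,s,c=cv2.connectedComponentsWithStats(am); k=1+np.argmax(s[1:,4]); am=(l==k).astype(np.uint8)
    cnt=max(cv2.findContours(am,cv2.RETR_EXTERNAL,cv2.CHAIN_APPROX_NONE)[0],key=len)[:,0]
    out["cnt"]=cnt; W=toworld(cnt,.045)
    red=cv2.inRange(hsv,(0,150,90),(6,255,255))|cv2.inRange(hsv,(174,150,90),(180,255,255))
    out["W"]=W; out["red"]=red; return out
E
python3 - <<'E'
from h import *
from scipy.optimize import least_squares
im=get_image("top")
m=measure(im); W=m["W"]
f=lambda p: np.hypot(W[:,0]-p[0],W[:,1]-p[1])-.055
r=least_squares(f,W.mean(0),loss="soft_l1",f_scale=.001); c=r.x; print("disc c",c, "in frac",np.mean(abs(f(c))<.002))
for q in("viewer","disc","rib_top","bar","bar_tab","flat_mid"):
    for d in spotter.silhouettes("top",q)[:3]: print(q,round(d["score"],2),np.round(d["location"],1),d["pixels"].sum())
    if q=="viewer":
        p=spotter.silhouettes("top",q)
        if p:
            px=np.array(np.nonzero(p[0]["pixels"]))[::-1].T
            (a,b),(w,h),an=cv2.minAreaRect((toworld(px,.035)*1000).astype(np.float32)); print("viewer rect",a,b,w,h,an)
crop=im[150:300,140:330,::-1]; cv2.imwrite("pics/crop.png",cv2.resize(crop,None,fx=4,fy=4,interpolation=cv2.INTER_CUBIC))
print(Ro.from_quat(manip.current_tcp_rot()).as_matrix().round(3),manip.current_t())
E
```

```text
disc c [ 0.53825574 -0.03261919] in frac 0.5414634146341464
viewer 0.85 [217.1 207.4] 9889
viewer 0.58 [223. 124.] 528
viewer rect 557.30322265625 8.178375244140625 253.0189208984375 171.32989501953125 66.33206939697266
disc 0.92 [253.9 221.8] 2780
disc 0.88 [256.9  60.9] 2431
disc 0.72 [244.6 326.9] 2738
rib_top 0.92 [247.4 327.8] 2759
rib_top 0.89 [255.2  62.3] 2430
rib_top 0.63 [249.8 220.5] 2809
bar 0.72 [209.9 201.2] 958
bar_tab 0.83 [211.4 200.8] 1005
flat_mid 0.95 [253.   65.3] 2598
flat_mid 0.82 [246.9 326.1] 2672
flat_mid 0.6 [253.5 221.3] 2831
[[-0.958  0.286 -0.   ]
 [ 0.286  0.958 -0.   ]
 [ 0.    -0.    -1.   ]] 0.5
```

View pics/crop.png

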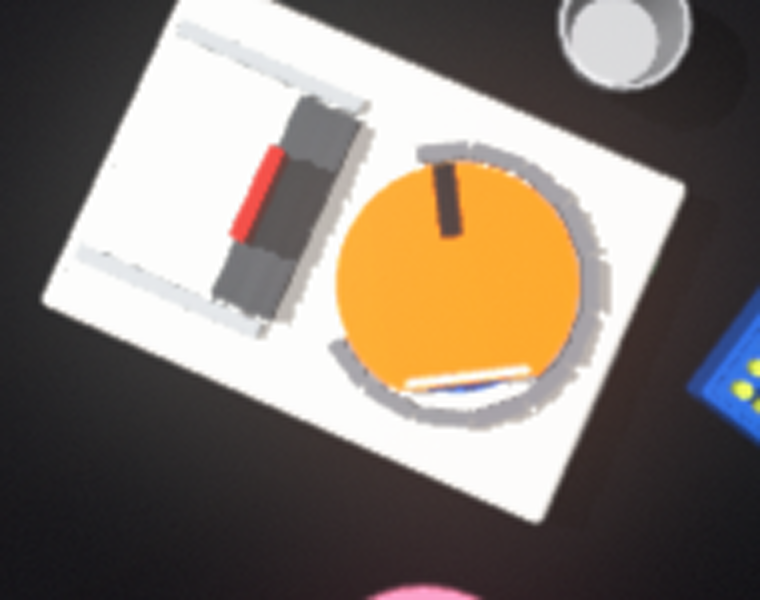

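The crop confirms the amber disc in its nest: rib at (447,200) in the crop, white flat line from (407,385) to (530,370), red tab at (258,195). The viewer rectangle and the disc circle fit agree to about 1 mm. Now I'll compute the angles and check IK for the push arc.

```bash
cat >> h.py <<'E'
C=np.array([.5387,-.0328]); VY=np.deg2rad(66.33); vy=np.array([np.cos(VY),np.sin(VY)]); vx=np.array([vy[1],-vy[0]])
def quat(xdir):  # tool pointing down, tool x along angle xdir
    x=np.array([np.cos(xdir),np.sin(xdir),0]); z=np.array([0,0,-1.]); return Ro.from_matrix(np.c_[x,np.cross(z,x),z]).as_quat()
E
python3 - <<'E'
from h import *
a=toworld([[241.75,246.25],[272.5,242.5]],.045); d=a[1]-a[0]; print("flat len",np.hypot(*d)); n=np.array([-d[1],d[0]]); n*=np.sign(n@(a.mean(0)-C)); fa=np.degrees(np.arctan2(n[1],n[0])); print("flat ang",fa)
# rib: crop ends
r=toworld([[140+444/4,150+164/4],[140+452/4,150+236/4]],.065); e=r.mean(0)-C; print("rib",r, np.hypot(*(r-C).T),np.degrees(np.arctan2(*(e[::-1]))))
t=toworld([[140+258/4,150+195/4]],.0795)[0]-C; print("tab in viewer",t@vx,t@vy)
im=get_image("top"); red=measure(im)["red"]; 
n_,l,s,c=cv2.connectedComponentsWithStats(red); k=1+np.argmax(s[1:,4]); print(c[k],s[k]); t=toworld([c[k]],.0795)[0]-C; print("tab in viewer",t@vx,t@vy)
q=manip.current_q()
for off in (0,90,180,270):
  o=[]
  for th in np.arange(15,-120,-15):
    T=np.deg2rad(th); u=np.array([np.cos(T),np.sin(T)]); tn=np.array([-u[1],u[0]])
    p=C+.043*u+.02*tn
    s=manip.solve_ik([*p,.061],quat(T+np.deg2rad(off))); o.append(None if s is None else round(s[5],2))
  print(off,o)
E
```

```text
flat len 0.0557073774873271
flat ang -172.78541069282562
rib [[ 0.59133148 -0.02633907]
 [ 0.55956084 -0.03006467]] [0.05302656 0.02103941] 7.132480520765326
tab in viewer -0.0005662355979615119 0.09464804661484397
[204. 198.] [198 187  13  23  87]
tab in viewer 0.0002646581346699081 0.09597128665135041
0 [np.float64(1.18), np.float64(1.43), np.float64(1.67), np.float64(1.91), np.float64(2.15), np.float64(2.4), np.float64(2.64), np.float64(2.88), None]
90 [np.float64(-0.39), np.float64(-0.14), np.float64(0.1), np.float64(0.34), np.float64(0.58), np.float64(0.82), np.float64(1.07), np.float64(1.31), np.float64(1.56)]
180 [np.float64(-1.96), np.float64(-1.71), np.float64(-1.47), np.float64(-1.23), np.float64(-0.99), np.float64(-0.75), np.float64(-0.5), np.float64(-0.26), np.float64(-0.01)]
270 [np.float64(2.76), None, None, np.float64(-2.8), np.float64(-2.56), np.float64(-2.32), np.float64(-2.07), np.float64(-1.83), np.float64(-1.58)]
```

```bash
cat >> h.py <<'E'
def pose(th,r,off,z=.063):
    T=np.deg2rad(th); u=np.array([np.cos(T),np.sin(T)]); tn=np.array([-u[1],u[0]])
    return [*(C+r*u+off*tn),z],quat(T+np.pi/2)
def shot(name,cam="top",box=None,f=1.5):
    im=get_image(cam); c=im if box is None else im[box[0]:box[1],box[2]:box[3]]
    cv2.imwrite(f"pics/{name}.png",cv2.resize(c[:,:,::-1],None,fx=f,fy=f,interpolation=cv2.INTER_CUBIC)); return im
E
python3 - <<'E'
from h import *
manip.move_gripper(0.0)
p,q=pose(7.2,.042,.029,.15); manip.goto(p,q)
p,q=pose(7.2,.042,.029); manip.move_l(p,q,vel=.1)
print(manip.current_t(),manip.current_tcp_pos(),manip.current_contact_force())
shot("s1","side",(130,280,150,350),4); shot("t1","top",(130,280,150,350),4)
E
```

```text
5.4167 [0.57727054 0.00119065 0.06351412] [-0.20589077 -0.35683851 -0.15172656]
```

View pics/s1.png

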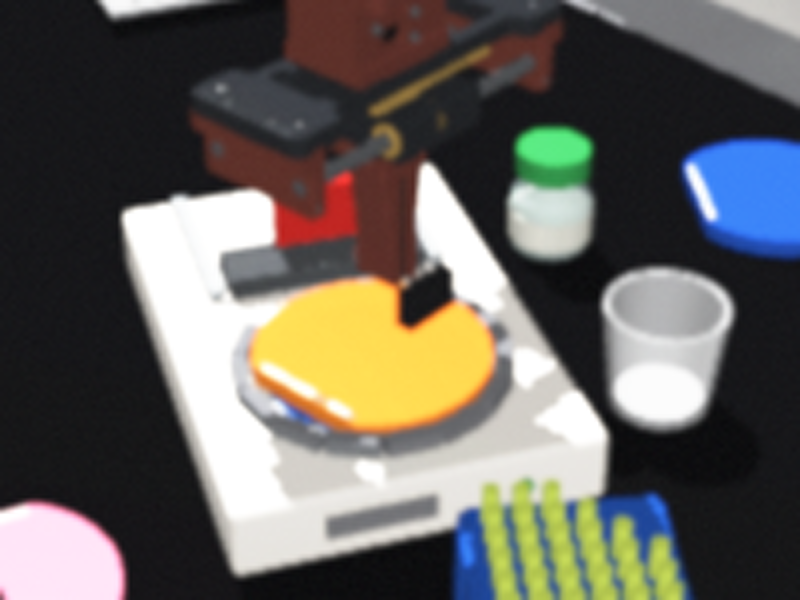

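View pics/t1.png

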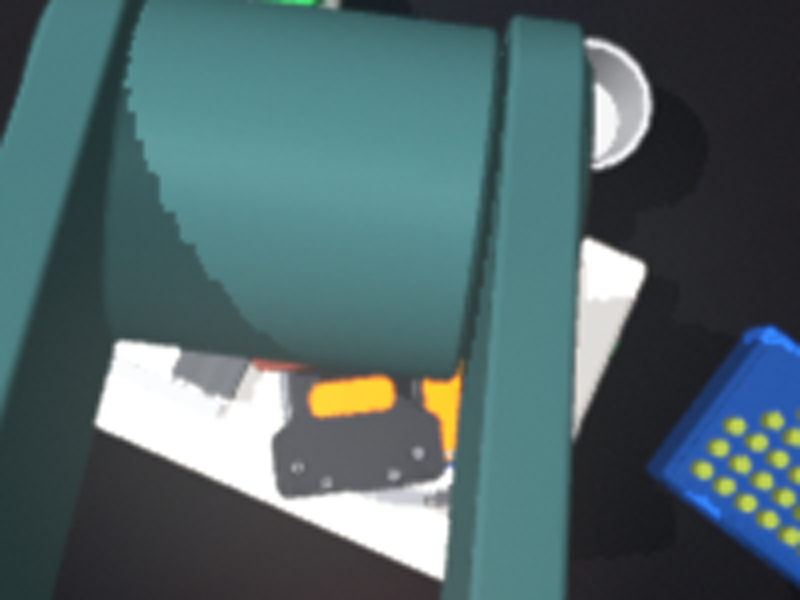

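The side crop shows the closed fingertips at (390,270), just on the bar side of the black rib at (425,295), clear of the bar and tab. The top view is blocked by the arm. Next I'll push along the arc.

Run:
```python
from h import *
for o in np.arange(.027,.012,-.001):
    p,q=pose(7.2,.042,o); manip.move_l(p,q,vel=.02); print(round(o,3),np.round(manip.current_contact_force(),2))
    if np.hypot(*manip.current_contact_force()[:2])>1.3: break
print(manip.current_t())
for th in np.arange(0,-61,-10):
    p,q=pose(th,.042,.015); manip.move_l(p,q,vel=.04); print(th,np.round(manip.current_contact_force(),2))
print(manip.current_t()); shot("s2","side",(130,280,150,350),4)
```

```text
0.027 [ 0.65 -0.11 -0.56]
0.026 [ 0.14  0.08 -0.71]
0.025 [0.53 0.68 0.48]
0.024 [ 0.25 -0.03  0.64]
0.023 [-0.55  0.5  -0.45]
0.022 [-0.26  1.47 -0.01]
7.0167
0 [-0.25  0.41  0.33]
-10 [1.01 0.45 0.41]
-20 [ 0.64 -0.42  0.13]
-30 [ 0.27 -0.89  0.46]
-40 [-0.85  0.16 -0.16]
-50 [-0.21 -0.21 -0.35]
-60 [-0.23 -0.63 -0.22]
9.525
```

View pics/s2.png

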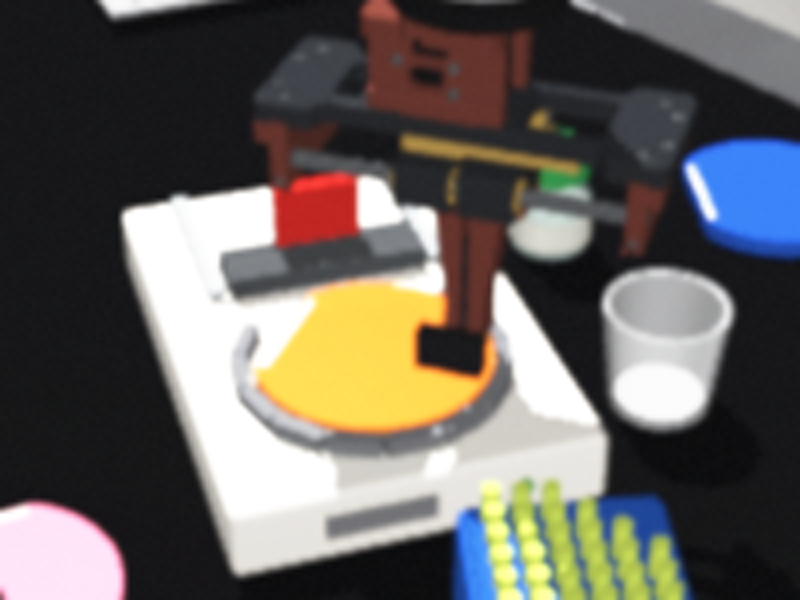

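The disc has turned about 55° with the rib pushed at (450,350), and the flat is coming round to the left at (285,335). I'll carry on to just short of the target, then back off and look.

Run:
```python
from h import *
for th in (-70,-80,-90,-100,-108,-112):
    p,q=pose(th,.042,.015); manip.move_l(p,q,vel=.04)
print(np.round(manip.current_contact_force(),2),manip.current_tcp_pos(),p)
p,q=pose(-112,.042,.020); manip.move_l(p,q,vel=.05)
p[2]=.14; manip.move_l(p,q,vel=.2)
shot("t3","top",(130,280,150,350),4);shot("s3","side",(130,280,150,350),4); print(manip.current_t())
```

```text
[0.04 0.18 0.96] [ 0.53710353 -0.07734032  0.06300902] [np.float64(0.5368742808950335), np.float64(-0.07736082079304377), 0.063]
12.3833
```

View pics/t3.png

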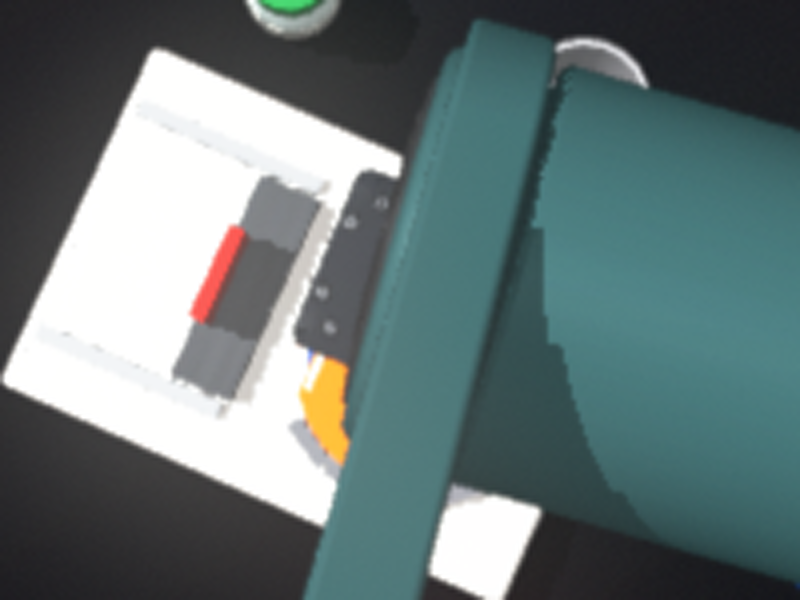

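View pics/s3.png

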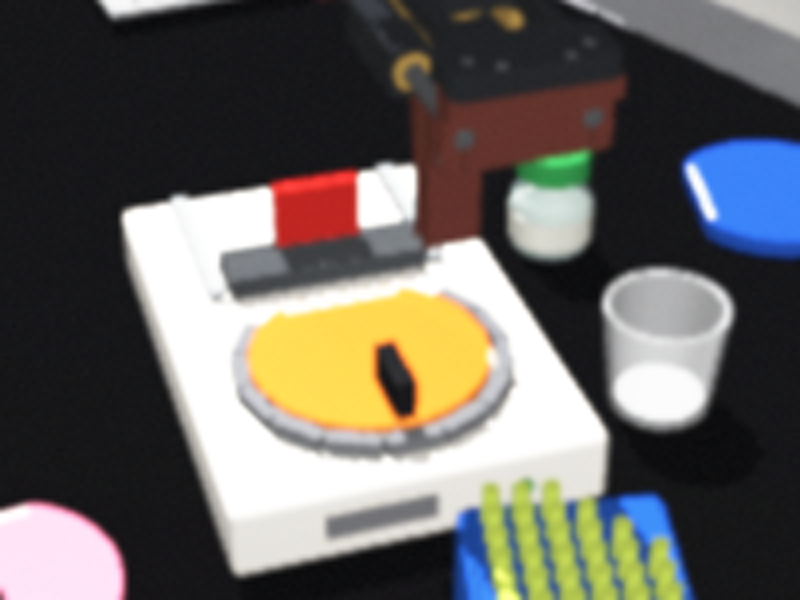

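```bash
cat >> h.py <<'E'
def flatangle(im):
    W=measure(im)["W"]; 
    d=(W-C); v=np.c_[d@vx,d@vy]
    s=v[(abs(v[:,0])<.022)&(v[:,1]>.02)]
    l=cv2.fitLine(s.astype(np.float32),cv2.DIST_HUBER,0,1e-5,1e-5).ravel()
    return np.degrees(np.arctan(l[1]/l[0])), s[:,1].mean(), len(s)
E
python3 - <<'E'
from h import *
manip.goto([.40,.38,.2],quat(VY))
im=shot("t4","top",(130,280,150,350),4); print(manip.current_t()); print(flatangle(im))
r=[[150+385/4,130+348/4],[150+408/4,130+400/4]]
r=toworld(r,.065,"side"); e=r[1]-r[0]; print(np.degrees(np.arctan2(e[1],e[0])),(r-C)@np.c_[vx,vy])
red=measure(im)["red"];n_,l,s,c=cv2.connectedComponentsWithStats(red); k=1+np.argmax(s[1:,4]); t=toworld([c[k]],.0795)[0]-C; print("tab",t@vx,t@vy)
E
```

```text
14.2
(np.float32(1.6647506), np.float64(0.03917366636967588), 23)
-116.09209026854899 [[-0.00206422 -0.0271996 ]
 [-0.0036742  -0.06526193]]
tab 0.0002646581346699081 0.09597128665135041
```

View pics/t4.png

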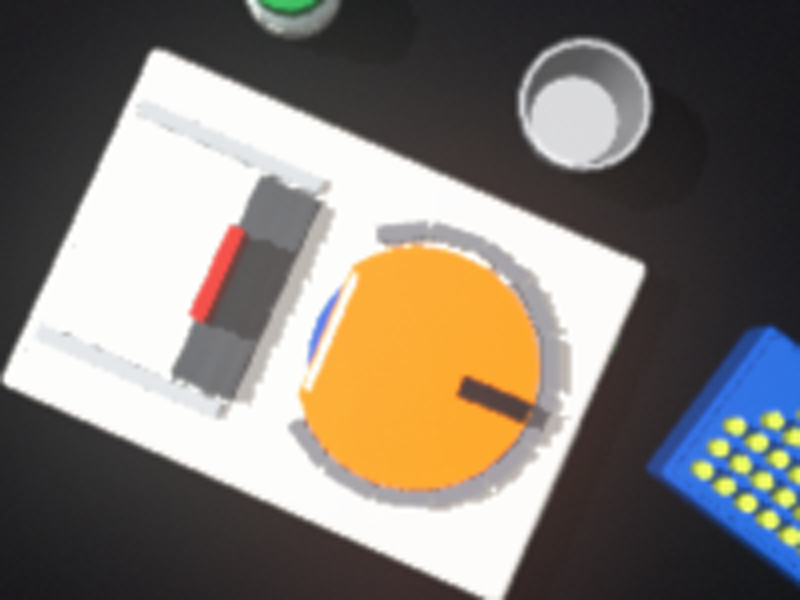

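The top view is clear now. The flat's white line, (355,275) to (307,388) in the crop, lies parallel to the bar's edge: 1.7° by the contour fit, about 2.4° by the coarse side-view rib estimate. The rack and beaker show no movement. The disc is within tolerance, so I'll push the tab from behind.

Run:
```python
from h import *
Q=quat(VY)
P=lambda y,z: [*(C+y*vy),z]
manip.goto(P(.132,.15),Q); manip.move_l(P(.132,.072),Q,vel=.12)
manip.hold(.2); f0=np.mean([manip.current_contact_force() for _ in range(3)],0); print("f0",f0,manip.current_t())
manip.move_l(P(.112,.072),Q,vel=.05)
for y in np.arange(.110,.074,-.0015):
    manip.move_l(P(y,.072),Q,vel=.03)
    f=(manip.current_contact_force()-f0)[:2]@vy; print(round(y,4),round(f,1),end="; ")
    if f>7: break
manip.hold(.2); print(manip.current_t(),manip.current_tcp_pos(),(manip.current_tcp_pos()[:2]-C)@vy,manip.current_contact_force()-f0)
shot("s5","side",(130,280,150,350),4)
```

```text
f0 [-0.47075058 -0.14567742  0.62086711] 16.525
0.11 0.4; 0.1085 1.4; 0.107 1.9; 0.1055 1.8; 0.104 0.9; 0.1025 -0.0; 0.101 0.7; 0.0995 0.5; 0.098 0.6; 0.0965 1.2; 0.095 0.6; 0.0935 1.4; 0.092 1.3; 0.0905 0.9; 0.089 1.2; 0.0875 0.8; 0.086 1.0; 0.0845 6.0; 0.083 10.8; 22.025 [0.57284409 0.04484789 0.07207731] 0.08482336901346599 [ 4.03026509  9.88808318 -3.14385105]
```

View pics/s5.png

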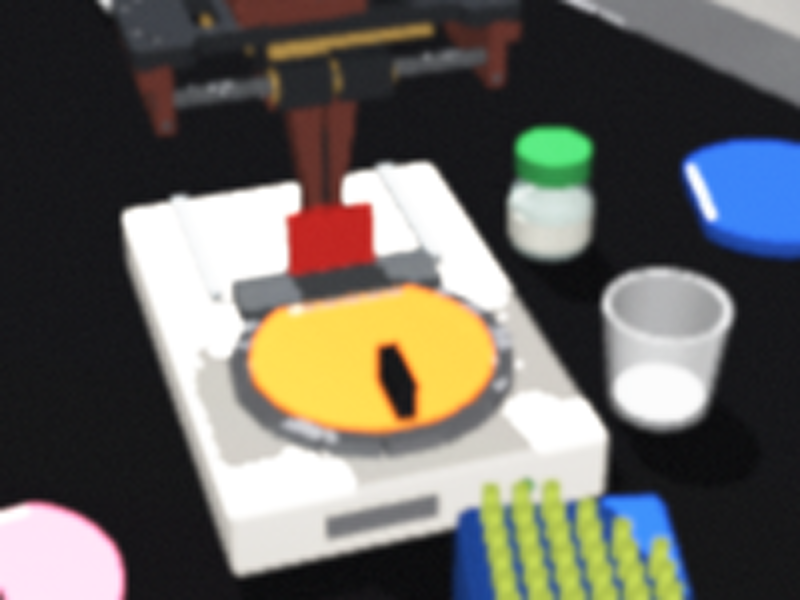

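The bar at (340,280) now lies against the flat. The force rose at a tool y of 0.085, which is where the flush position was expected. I'll press a little harder, back off, and check from above.

Run:
```python
from h import *
Q=quat(VY); P=lambda y,z: [*(C+y*vy),z]
manip.move_l(P(.0815,.072),Q,vel=.02); manip.hold(.3); print(manip.current_contact_force(),(manip.current_tcp_pos()[:2]-C)@vy)
manip.move_l(P(.115,.072),Q,vel=.08); manip.move_l(P(.115,.16),Q,vel=.2)
manip.goto([.40,.38,.2],quat(VY))
im=shot("t6","top",(130,280,150,350),4); print(flatangle(im),manip.current_t())
red=measure(im)["red"];n_,l,s,c=cv2.connectedComponentsWithStats(red); k=1+np.argmax(s[1:,4]); t=toworld([c[k]],.0795)[0]-C; print("tab",t@vx,t@vy)
shot("s6","side",(130,280,150,350),4)
```

```text
[ 4.5163434  14.5275017  -3.11540298] 0.08466291313645143
(np.float32(-0.25610465), np.float64(0.038394384286341614), 22) 25.1833
tab -3.959367734308536e-05 0.06984639032838583
```

View pics/t6.png

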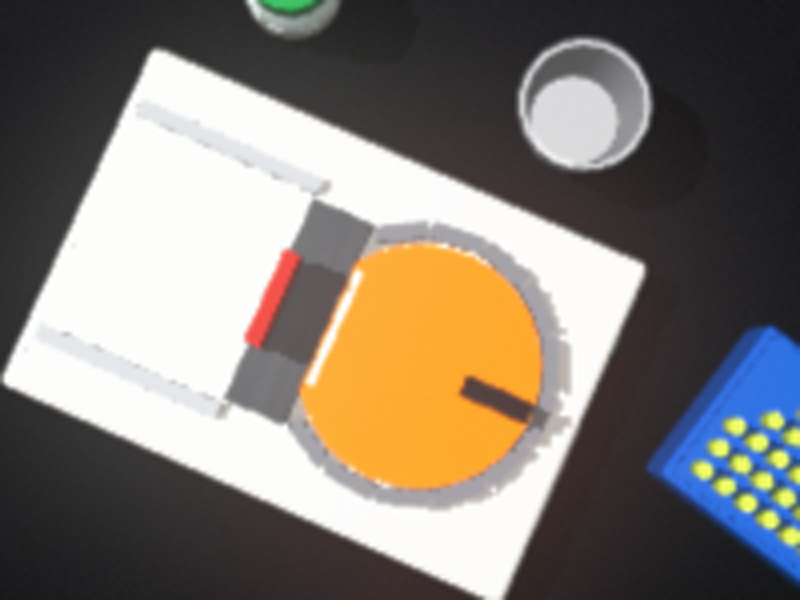

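View pics/s6.png

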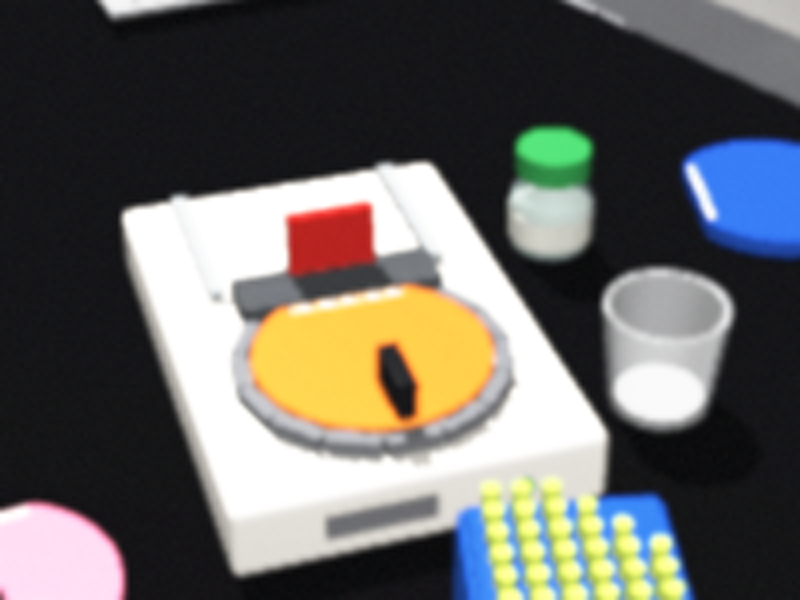

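The bar's face at (335,315) lies along the flat's white line, (358,272) to (310,383), with no gap. The contour fit gives −0.3°, and the rack, jar and beaker look unmoved. The arm is clear, so I'm handing in.

```bash
python3 -c "
from h import *
manip.hand_in(); print(manip.current_t())"
```

```text
the job is handed in; nothing more can be done
the job is handed in; nothing more can be done
```

I turned the amber disc about 121° clockwise by pushing its rib with the closed fingertips. I then slid the bar by its red tab up to the flat with about 15 N, backed the arm clear and handed in; the clock read 25.2 s at my last check.

- **Disc before the bar moved:** the flat was 1.7° off parallel by the top-view contour fit. A coarser reading of the rib in the side view gave about 2.4°. Both are inside the 8° limit.
- **Disc at the end:** the contour fit gave −0.3°, and the disc lies flat in its nest.
- **Bar:** it rests against the flat with no gap visible in the top view. The tab is about 70 mm from the nest centre, against 70 to 72 mm expected when flush. The force also rose where flush contact was expected.
- **Other things:** the tip rack, jar and beaker looked unmoved in both views, which I judged by eye only. The robot was touching nothing at hand-in.

No check failed. The hand-in reports no verdict, so I can't confirm how it was judged.

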